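Set the drawer-front drilling jig to the tape mark

ROBOT

A 6-joint arm with a two-finger parallel gripper is mounted at the origin on the work surface. World frame = base frame: x ahead of the robot, y to its left, z up, the work surface at z = 0. Lengths are in mm, angles in rad, forces in N, time in s.
With the tool pointing down it reaches from about 275 to 825 mm from the base axis. Payload 4.9 kg.
Tool frame: the origin (TCP) lies at the very end of the fingers, on their centre line; the grasp point (between the pads) lies 19 mm behind it; z points along the fingers, y is the direction in which the jaws open and shut (so a half turn about z gives the same grasp; the last joint's range is limited). The gripper opens to 85 mm and grips with 20 to 120 N. Pads are 22 mm wide; open, the fingers measure 114 mm over their backs; the gripper's body (76 mm by 85 mm) begins 54 mm behind the grasp point. The pads swing forward as they close: fully open they stand 13 mm farther back than shut.
Start: joints at [1.039, 0.326, -0.193, 1.052, 0, 1.437], TCP at [213.061, 507.073, 231.281] pointing down, gripper open.
Joint ranges: [-2.65, 2.65], [-0.97, 1.79], [-1.3, 1.35], [-1.93, 2.1], [-1.47, 1.37], [-3.14, 3.14]. Speed limits (rad/s): [2.57, 2.57, 3.14, 3.14, 3.14, 3.14].

INTERFACE

Orientations are given as [roll, pitch, yaw] about the fixed x, y, z axes, in that order (R = Rz(yaw) Ry(pitch) Rx(roll)).
In Python, from bench import bot, solve_ik, imaging gives the robot as it stands. Calls block until the motion is done:
- bot.move_ptp(position, orientation): joint-space move of the TCP to a pose.
- bot.movel(position, rot=None, max_speed=150, threshold=None): straight line of the TCP; rot=None keeps the orientation; max_speed is the mean speed in mm/s. With threshold (N) it stops when the force on the tool has changed by that much, and returns True; else False.
- bot.move_j(angles): joint-space move.
- bot.grip(opening, effort=None): opening from 0.0 (shut) to 1.0 (fully open); effort is the grip in N (None keeps the last); returns when the fingers have stopped.
- bot.dwell(seconds).
- solve_ik(position, orientation): joint angles nearest the present ones, or None.
- bot.get_state(): the state.
- imaging.capture(name): name is "side" or "top" or "wrist"; returns the picture (384x512x3 uint8, blue, green, red); there is no depth.
- imaging.camera_model(name): a dict with "K" (3x3 intrinsics, pixels), "position" and "rotation" of the camera in the world. Camera axes: x right, y up, looking along -z (the intrinsics and any distortion apply to the point x, -y, -z); pixel columns grow to the right and rows downward; lengths in mm; the calibration is good to about 2 mm. A picture is of the moment at which its call begins: read the wrist's pose just before it. camera_model takes no time and is no camera call; for the wrist camera it gives the pose at the moment of the call.
A pose or a line that the arm cannot do raises bot.IKError and nothing moves.
- bot.sign_off(): hands the job in, once; it reports no verdict.
The state is a dict: "t": time; "qpos": joint angles; "joint_velocities": joint speeds; "effort": joint torques, N m; "tcp_pos": TCP position; "orientation": TCP orientation; "contact_force": force on the tool from outside, world axes, zero at the start; "wrist_torque": the same for the moment, N m; "opening": opening from 0.0 (shut) to 1.0 (fully open).
Only numpy, scipy, OpenCV 4.12 (cv2) and the standard library are available. Lean on these libraries where they do the work, as an engineer would, in place of code of your own. Each camera call takes 0.05 s, during which the arm holds its last target. There are 200 camera calls.

TASK

A dark bar pull has been left lying on the white drawer front in the drilling jig, in the way of the drill guide: set it down in the open green tray without dropping or throwing it. Slide the jig's bridge (red grip) along its rails and the drill guide (orange grip) along the bridge so that the guide's steel ring is centred over the black dot on the blue tape, the whole dot inside the ring's hole. Let go of everything, and leave the screw box, tape roll and tape measure where they are.

Things in the scene. Friction and masses are not known exactly. Their poses are not given: they have to be found in the camera images.
- jig: Fixed drilling jig: plywood base 340 (x) by 460 (y) by 15 mm holding a white framed drawer front, 230 by 400 mm. Origin: centre of the base's underside; x points across the jig, y along its two rails. Frame 30 mm wide, top at z = 33 mm; the recess inside it, 170 (x) by 340 (y) mm, is at z = 28 mm. Rails at x = -140 and +140 mm; feet on them reach z = 59 mm.
- carriage (a joint): Travel of the bridge along the rails in m, 0 to 0.27, growing towards the jig's +y. It stays where it is left; friction about 5 N. The bridge is a 36 mm wide aluminium beam across the jig along x, its top 69 mm above the worktop; it carries the drill guide along with it.
- carriage_grip (a point): Centre of the top of the red grip at the bridge's robot-side end: an upright block 30 (jig x) by 22 (jig y) mm and 55 mm tall above the beam, its top 124 mm above the worktop. To move the bridge, pinch it across its 22 mm.
- guide (a joint): Travel of the drill guide along the bridge in m, 0 to 0.11, growing towards the jig's +x. It stays where it is left; friction about 3 N.
- guide_grip (a point): Centre of the top of the orange grip of the drill guide: an upright block 22 (jig x) by 34 (jig y) mm, 43 mm tall above a dark 50 by 50 mm saddle (12 mm thick) on the beam; top 124 mm above the worktop.
- guide_ring (a point): Centre of the upper mouth of the guide's steel ring (drill bush), 58 mm above the worktop: outside 36 mm, hole 24 mm, 20 mm tall, axis vertical. It sits 55 mm from the orange grip's centre towards the jig's +y and moves with bridge and guide. It passes 5 mm above the drawer front's frame, 10 mm above the recess: the bar pull blocks it.
- dot (a point): Black dot, 12 mm across, in the middle of a flat 50 mm square of blue tape stuck in the drawer front's recess. Both are paper-thin and fixed.
- pull: Loose dark steel bar pull (cabinet handle), 0.12 kg, standing on its two feet in the recess of the drawer front like a bridge: 100 mm long (its x), 20 mm wide (its y), 32 mm tall; the bar is 8 mm thick, the feet 12 mm long at the ends. Origin: centre of the plane of its feet. Grip it across its 20 mm at the middle of the bar.
- pull_a (a point): One end of the bar of the pull, 50 mm from its middle along its +x and 28 mm above its feet.
- pull_b (a point): The other end of the bar, 50 mm along its -x.
- tray: Open green parts tray, fixed, 180 (its x) by 120 (its y) by 30 mm outside, walls and floor 4 to 5 mm. Origin: centre of its underside.
- screwbox: Cardboard screw box, 100 (x) by 75 (y) by 50 mm, beside the tray; loose, to be left alone. Origin: centre of its underside.
- taperoll: Roll of blue tape lying flat, 104 mm across, 36 mm tall, to the left of the tray (+y); loose, to be left alone. Origin: centre of its underside.
- measure: Yellow tape measure, 75 by 40 by 68 mm, to the right of the jig (-y); loose, to be left alone. Origin: centre of its underside.
Things that resemble listed ones, but are neither listed nor needed, are in the scene too. Several things have the shape of the pull; the one meant has the colours described above.

How it is judged:
By the outcome, as a careful person would: the job done as asked, in the order asked, and still so for the second after the job is handed in, with the robot touching nothing.
It also fails if it takes over 67 s, if anything falls off the work surface, if the arm or the gripper's body presses on something with over 40 N, if the wrist force passes 120 N, or if a joint passes its speed limit or range.

## Working session

There is one attempt and no reset: what is moved stays moved. The work goes in short steps, each a Python script; the robot and the scene stay as the last script left them, time stands still between calls to the robot, and variables do not carry over. Pictures are saved under pics/ and viewed, about 8 in all and at most 12, crops included, and the job is handed in when it is done.

```bash
mkdir -p pics; ls; python3 - <<'E'
from bench import bot, imaging
import cv2,numpy as np
for n in("top","side"):
    im=imaging.capture(n); cv2.imwrite(f"pics/{n}0.png",im); cv2.imwrite(f"pics/{n}0b.png",cv2.resize(im,(800,600),interpolation=cv2.INTER_CUBIC))
    m=imaging.camera_model(n); print(n,{k:np.round(v,3).tolist() if not isinstance(v,str) else v for k,v in m.items()})
print(bot.get_state())
E
```

```text
pics
top {'K': [[412.981, 0.0, 264.984], [0.0, 412.981, 192.661], [0.0, 0.0, 1.0]], 'position': [475.2, 12.85, 1240.876], 'rotation': [0.081, 0.001, -1.594]}
side {'K': [[399.356, 0.0, 255.042], [0.0, 399.356, 192.85], [0.0, 0.0, 1.0]], 'position': [428.29, -738.867, 1008.136], 'rotation': [0.689, 0.004, -0.171]}
{'t': 0.1, 'qpos': array([ 1.03878647e+00,  3.26873021e-01, -1.93492309e-01,  1.05203023e+00,
       -4.86736938e-05,  1.43660452e+00]), 'joint_velocities': array([-0.00181927, -0.00054223,  0.00242212, -0.00090027,  0.00110126,
       -0.00271602]), 'effort': array([ 5.68988962e-04, -4.44240439e+01,  2.63037050e+01,  7.86491088e-03,
       -4.13205828e-05, -1.23392240e-06]), 'tcp_pos': array([212.79668334, 506.5801742 , 230.5751874 ]), 'orientation': array([-3.14000129e+00, -1.65724194e-04,  2.74377451e+00]), 'contact_force': array([ 0.47363918,  0.0433448 , -1.63057324]), 'wrist_torque': array([0.01468852, 0.02268581, 0.00436014]), 'opening': 0.9989015529212859}
```

View pics/top0b.png

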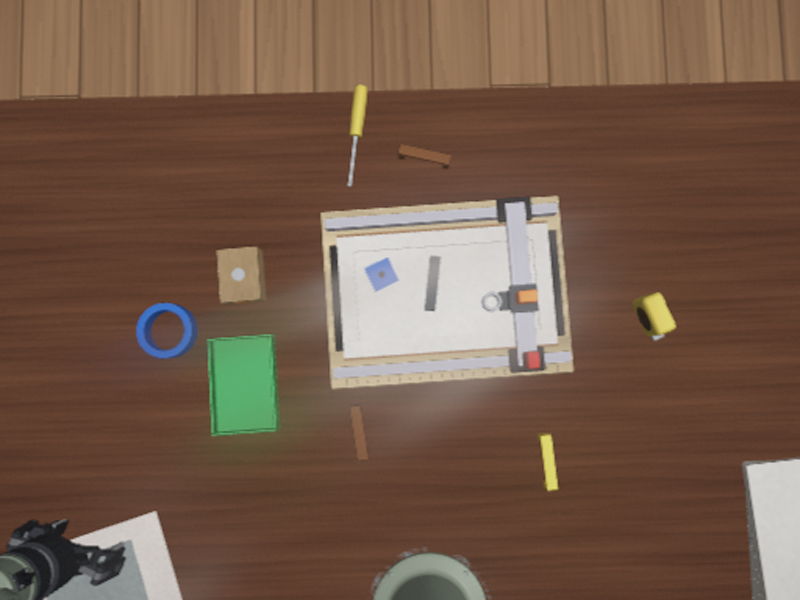

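View pics/side0b.png

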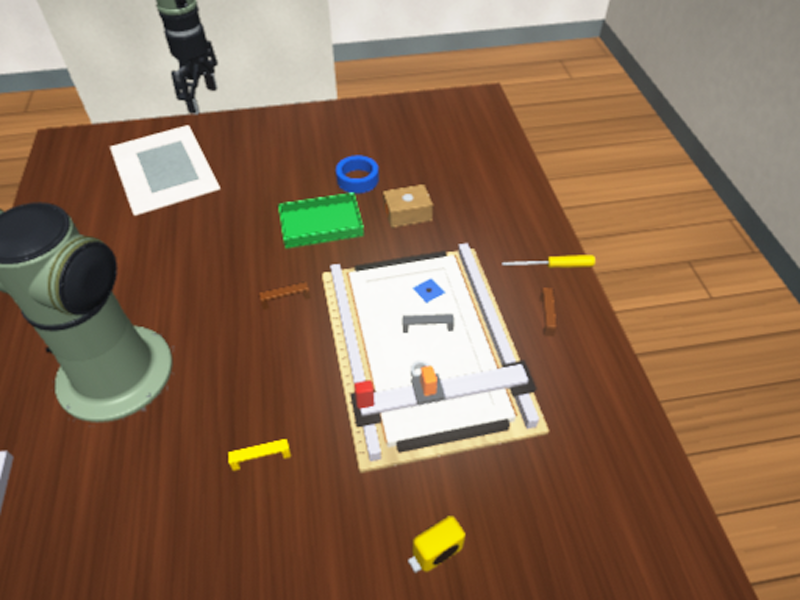

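The top view (800x600) shows four pull-shaped things. The dark grey one lies in the recess at (432,284). The two brown ones are at (425,156) and (359,432), and the yellow one is at (548,462). Only the grey one is dark and on the white drawer front. The tray is at (242,385), the dot at (381,274), the red grip at (533,359), the orange grip at (527,296) and the ring at (491,301). I'll measure these and make one enlarged crop.

```bash
cat > h.py <<'E'
from bench import bot, solve_ik, imaging
import numpy as np, cv2
from scipy.spatial.transform import Rotation as R
def proj(m,P):
    p=(np.atleast_2d(P)-m["position"])@R.from_euler("xyz",m["rotation"]).as_matrix()
    q=(p*[1,-1,-1])@np.array(m["K"]).T
    return q[:,:2]/q[:,2:]
def back(m,uv,z):
    uv=np.atleast_2d(uv).astype(float)
    d=np.c_[uv,np.ones(len(uv))]@np.linalg.inv(m["K"]).T*[1,-1,-1]
    d=d@R.from_euler("xyz",m["rotation"]).as_matrix().T
    c=np.array(m["position"]); return c+d*((z-c[2])/d[:,2:])
def s(uv): return (np.atleast_2d(uv)+.5)*.64-.5
def Rz(a): return np.array([[np.cos(a),-np.sin(a)],[np.sin(a),np.cos(a)]])
E
python3 - <<'E'
from h import *
m=imaging.camera_model("top"); im=cv2.imread("pics/top0.png")
c=back(m,s([(322,213),(558,197),(573,371),(332,388)]),15)[:,:2]
print("jig",c.round(1).tolist(),[np.linalg.norm(c[i]-c[i-1]).round(1) for i in range(4)],c.mean(0), "yax",np.arctan2(*(c[0]-c[1]+c[3]-c[2])[::-1]))
t=back(m,s([(208,337),(273,335),(276,431),(211,434)]),30)[:,:2]
print("tray",t.round(1).tolist(),[np.linalg.norm(t[i]-t[i-1]).round(1) for i in range(4)],t.mean(0))
p=back(m,s([(434,257),(431,310)]),60)[:,:2]; print("pull",p,np.linalg.norm(p[0]-p[1]))
print("dot",back(m,s((381,274)),28),"ring",back(m,s((491,301)),58),"red",back(m,s((533,359)),124),"or",back(m,s((528,296)),124))
for n,(x0,y0,w,h) in {"top":(200,120,180,135)}.items():
    cv2.imwrite("pics/crop1.png",cv2.resize(im[y0:y0+h,x0:x0+w],(800,600),interpolation=cv2.INTER_CUBIC))
w=imaging.camera_model("wrist"); st=bot.get_state()
Rt=R.from_euler("xyz",st["orientation"]).as_matrix();print("wristcam in tool",Rt.T@(w["position"]-st["tcp_pos"]),(Rt.T@R.from_euler("xyz",w["rotation"]).as_matrix()).round(3).tolist(),w["K"])
E
```

```text
jig [[749.8, 185.7], [770.6, -270.3], [436.0, -285.0], [414.6, 170.6]] [np.float64(335.6), np.float64(456.5), np.float64(334.9), np.float64(456.1)] [592.75427678 -49.76313558] yax 1.6171611493206546
tray [[515.5, 399.9], [516.5, 278.0], [338.6, 273.4], [335.9, 393.8]] [np.float64(179.7), np.float64(121.9), np.float64(177.9), np.float64(120.4)] [426.60702023 336.29712884]
pull [[652.5212689  -26.49936742]
 [554.60739437 -18.51175807]] 98.2391405200312
dot [[627.18699436  73.52653056  28.        ]] ring [[ 568.79253978 -129.29058647   58.        ]] red [[ 461.6460765  -190.46716828  124.        ]] or [[ 570.80655986 -185.90468482  124.        ]]
wristcam in tool [  76.01852769   -1.61642122 -143.13572609] [[-0.0, 0.956, 0.293], [1.0, 0.0, -0.001], [-0.001, 0.293, -0.956]] [[297.24526341   0.         260.97221635]
 [  0.         297.24526341 197.12596003]
 [  0.           0.           1.        ]]
```

View pics/crop1.png

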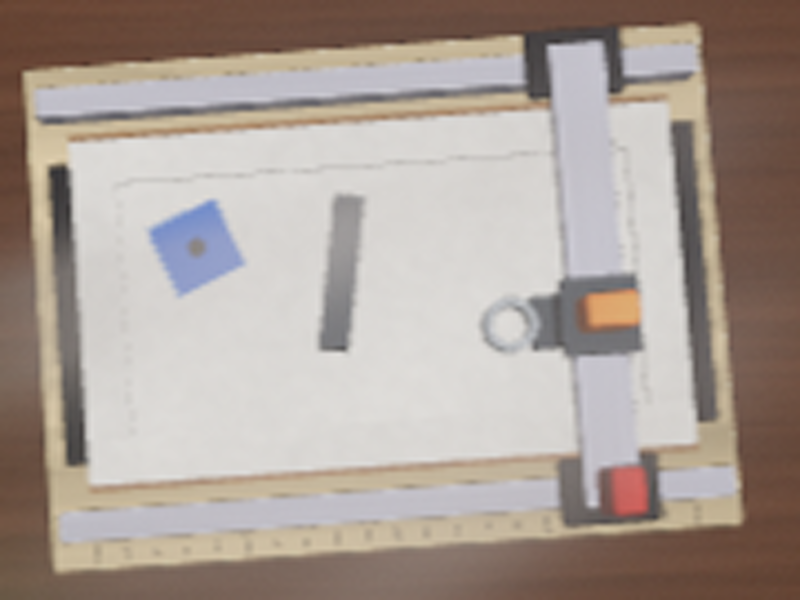

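The crop confirms it: the dark pull is in the recess at crop (341,273), long axis along jig x, standing 98 mm against the nominal 100. The jig measures 335x456 mm (nominal 340x460), so the points are consistent. Now I'll go for the pull.

```bash
python3 - <<'E'
from h import *
q=bot.get_state()["qpos"]
for p,y in [((603.5,-22.5,150),-.081),((603.5,-22.5,150),np.pi-.081),((427,336,150),.03),((427,336,150),np.pi+.03),((570,-186,90),.046+np.pi/2),((570,-186,90),.046-np.pi/2),((461,-190,90),.046),((461,-190,90),.046+np.pi)]:
    j=solve_ik(p,[np.pi,0,y]); print(p,y,None if j is None else j.round(2))
m=imaging.camera_model("top")
c=back(m,np.array([(341,273)])*.225+[200-.4,120-.4],60);print("pull c",c)
pos=c[0,:2]
bot.move_ptp([*pos,130],[np.pi,0,np.pi-.081])
m=imaging.camera_model("wrist");im=imaging.capture("wrist");cv2.imwrite("pics/w1.png",cv2.resize(im,(768,576)))
print(bot.get_state()["t"],bot.get_state()["tcp_pos"],bot.get_state()["qpos"].round(2))
print(proj(m,[[*pos,60],[652.5,-26.5,60],[554.6,-18.5,60]])*1.5)
E
```

```text
(603.5, -22.5, 150) -0.081 [-0.16  0.49 -0.16  0.92  0.    3.06]
(603.5, -22.5, 150) 3.060592653589793 [-0.16  0.49 -0.16  0.92  0.   -0.08]
(427, 336, 150) 0.03 [ 0.53  0.38 -0.33  0.86  0.   -2.64]
(427, 336, 150) 3.171592653589793 [ 0.53  0.38 -0.33  0.86  0.    0.5 ]
(570, -186, 90) 1.6167963267948966 [-0.44  0.54 -0.25  0.79  0.    1.09]
(570, -186, 90) -1.5247963267948965 [-0.44  0.54 -0.25  0.79  0.   -2.06]
(461, -190, 90) 0.046 [-0.54  0.38 -0.52  0.67  0.    2.56]
(461, -190, 90) 3.187592653589793 [-0.54  0.38 -0.52  0.67  0.   -0.59]
pull c [[604.09922623 -21.66131137  60.        ]]
2.5167 [604.11750094 -20.70119698 130.1654328 ] [-0.16  0.51 -0.19  0.88  0.   -0.08]
[[391.68535851 316.45645967]
 [389.89248471 401.36143826]
 [390.01829208 218.08559735]]
```

View pics/w1.png

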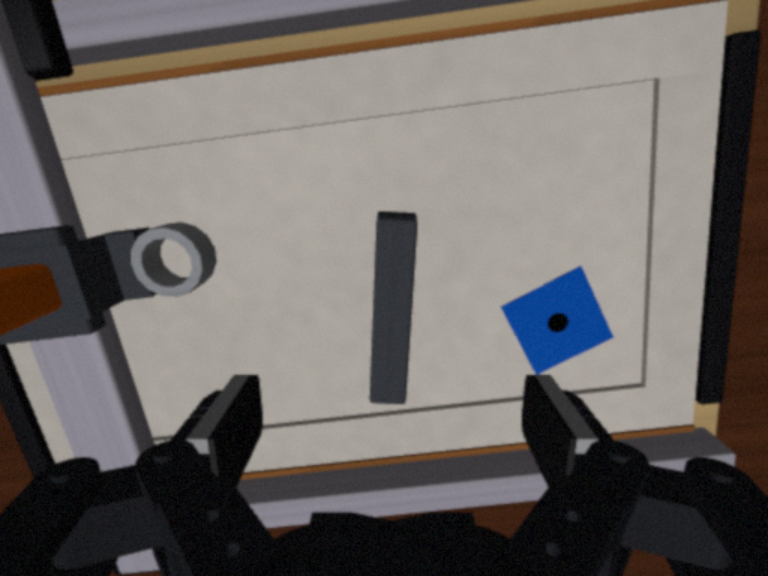

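The wrist view shows the pull's bar from (397,219) to (388,403), the dot at (558,322) and the ring mouth at about (167,261). That agrees with the top camera to within a few mm. I'll refine and grasp.

```bash
python3 - <<'E'
from h import *
m=imaging.camera_model("wrist"); w=lambda p:(np.atleast_2d(p)+.5)/1.5-.5
e=back(m,w([(397.5,219),(388.5,403)]),60); d=e[1]-e[0]; a=np.arctan2(d[1],d[0]); c=e.mean(0)
print("pull",e,np.linalg.norm(d),a,"dot",back(m,w((558,322)),28),"ring",back(m,w((167,261)),58))
rot=[np.pi,0,np.pi+a]
bot.move_ptp([*c[:2],90],rot)
print("hit",bot.movel([*c[:2],39],max_speed=80,threshold=15),bot.get_state()["tcp_pos"])
bot.grip(0.0,40); print("open",bot.get_state()["opening"])
bot.movel([*c[:2],160],max_speed=120)
s=bot.get_state(); print(s["opening"],s["contact_force"],s["t"])
bot.move_ptp([427,336,160],[np.pi,0,np.pi+.03])
im=imaging.capture("wrist");cv2.imwrite("pics/w2.png",im)
s=bot.get_state(); print(s["opening"],s["contact_force"],s["tcp_pos"],s["t"])
E
```

```text
pull [[555.2070014  -15.06534953  60.        ]
 [653.30208615 -27.40690198  60.        ]] 98.86839519535967 -0.12515455915191778 dot [[626.65980183  74.31442362  28.        ]] ring [[ 566.90335323 -129.88959229   58.        ]]
hit False [604.5701469  -21.31581183  39.26085295]
open 0.22276239466909617
0.22165055570179898 [-1.18264635  0.04970327 -1.40496041] 5.3583
0.22204396913417104 [ 0.53354958  0.33822945 -0.7606555 ] [427.95439435 335.24345198 159.98593128] 6.8917
```

View pics/w2.png

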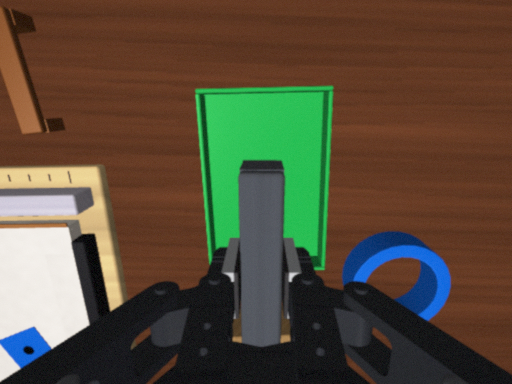

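The pull is held firmly (opening 0.22) and sits over the open tray, which spans (197,88)–(332,270). Next I'll set it down, release it and go to the red grip.

```bash
python3 - <<'E'
from h import *
bot.movel([427,336,45],max_speed=120)
print("hit",bot.movel([427,336,14],max_speed=25,threshold=5)); s=bot.get_state(); print(s["tcp_pos"],s["contact_force"])
bot.grip(0.5); bot.dwell(.2)
bot.movel([427,336,160],max_speed=120)
im=imaging.capture("side"); cv2.imwrite("pics/s1.png",cv2.resize(im[60:320,100:420],(800,600),interpolation=cv2.INTER_CUBIC))
bot.grip(1.0)
yaw=.0464; rot=[np.pi,0,np.pi+yaw]
bot.move_ptp([461.6,-190.5,190],rot)
print("hit",bot.movel([461.6,-190.5,88],max_speed=100,threshold=15))
bot.grip(0.0,30); s=bot.get_state(); print(s["opening"],s["tcp_pos"],s["contact_force"],s["t"])
E
```

```text
hit True
[426.84376892 335.93943356  15.22609599] [0.40320493 0.64342566 4.3959683 ]
hit False
0.25646152249114157 [ 461.67123548 -190.33099904   88.22933676] [-1.00629565  0.8816656   3.00418357] 15.2417
```

View pics/s1.png

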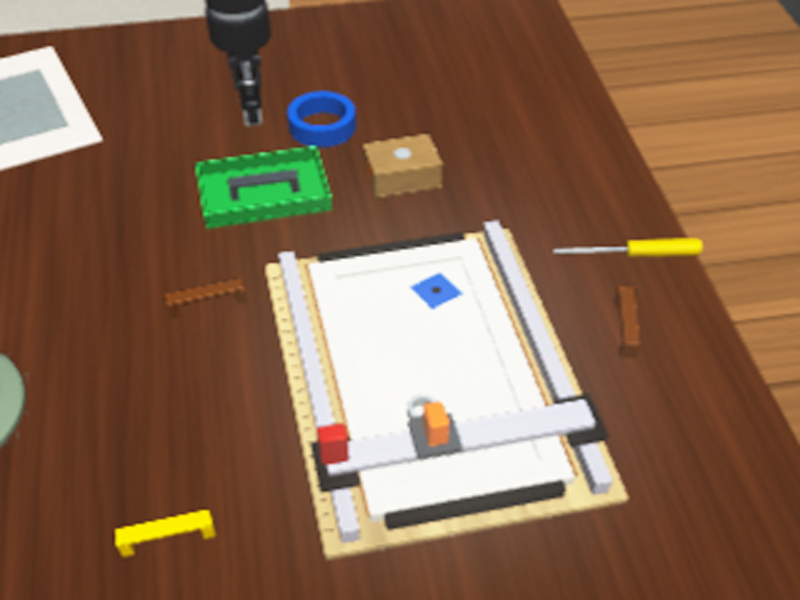

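The pull stands upright in the tray at (263,185), and the screw box and tape roll are undisturbed. Now I'll slide the bridge.

```bash
python3 - <<'E'
from h import *
yaw=.0464; xh=np.array([np.cos(yaw),np.sin(yaw)]); yh=np.array([-np.sin(yaw),np.cos(yaw)])
dot=np.array([626.9,73.9]); p0=bot.get_state()["tcp_pos"][:2]
dy=(dot-p0)@yh-55; print("dy",dy)
rot=[np.pi,0,np.pi+yaw]
p1=p0+dy*yh
print("hit",bot.movel([*p1,88],max_speed=80,threshold=40)); bot.dwell(.3)
s=bot.get_state(); print(s["tcp_pos"],s["contact_force"],s["opening"])
bot.grip(1.0); bot.movel([*s["tcp_pos"][:2],185],max_speed=120)
o=np.array([570.0,-185.9])+ (s["tcp_pos"][:2]-p0)@yh*yh; print("orange",o)
bot.move_ptp([*o,185],[np.pi,0,yaw+np.pi/2])
m=imaging.camera_model("wrist");im=imaging.capture("wrist");cv2.imwrite("pics/w3.png",cv2.resize(im,(768,576),interpolation=cv2.INTER_CUBIC))
print("exp ring,dot,orange px",(proj(m,[[*(o+55*yh),58],[*dot,28],[*o,124]])*1.5).round(),bot.get_state()["t"])
E
```

```text
dy 201.28274669544584
hit False
[452.49382016   9.84962732  88.2121453 ] [-0.54254672 -6.26616209  3.75474566] 0.25262255328474303
orange [560.70520044  14.27517582]
exp ring,dot,orange px [[395. 193.]
 [500. 187.]
 [396. 319.]] 21.2833
```

View pics/w3.png

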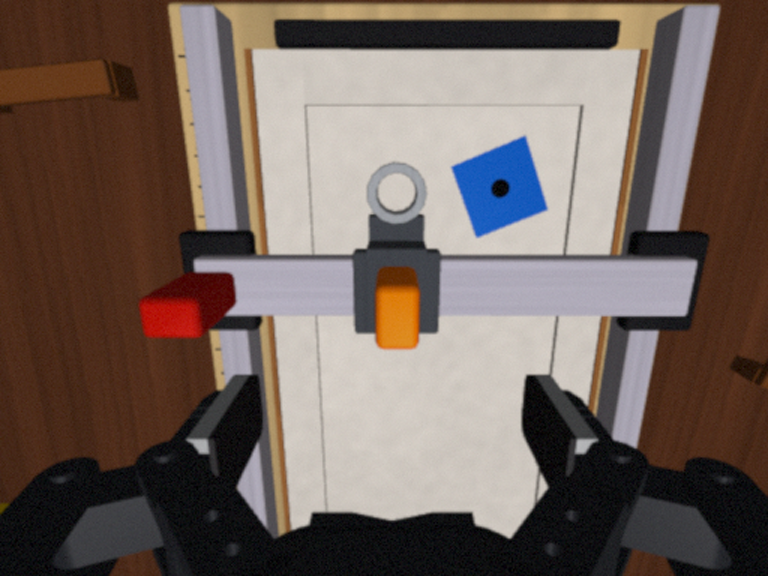

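The ring mouth is at (396.5,192) against an expected (395,193), and the dot is at (500.5,188) against (500,187). The bridge position looks right; the next step is the guide.

```bash
python3 - <<'E'
from h import *
yaw=.0464; xh=np.array([np.cos(yaw),np.sin(yaw)]); yh=np.array([-np.sin(yaw),np.cos(yaw)])
m=imaging.camera_model("wrist"); w=lambda p:(np.atleast_2d(p)+.5)/1.5-.5
ring=back(m,w((396.5,192)),58)[0,:2]; dot=back(m,w((500.5,188)),28)[0,:2]
o=back(m,w((397,322)),124)[0,:2]
print("ring",ring,"dot",dot,"orange",o,"rem x,y",(dot-ring)@xh,(dot-ring)@yh)
p=ring-55*yh; print("pinch at",p)
bot.movel([*p,185]); print("hit",bot.movel([*p,90],max_speed=100,threshold=15))
bot.grip(0.0,30); s=bot.get_state(); p0=s["tcp_pos"][:2]; print(p0,s["opening"],s["contact_force"])
dx=(dot-p0)@xh; print("dx",dx, (dot-ring)@xh)
dx=np.mean([dx,(dot-ring)@xh])
p1=p0+dx*xh
print("hit",bot.movel([*p1,90],max_speed=60,threshold=40)); bot.dwell(.3)
s=bot.get_state(); print(s["tcp_pos"],s["contact_force"],s["opening"])
bot.grip(1.0); bot.movel([*s["tcp_pos"][:2],185],max_speed=120)
q=s["tcp_pos"][:2]+20*yh
m=imaging.camera_model("wrist");im=imaging.capture("wrist");cv2.imwrite("pics/w4full.png",im)
P=proj(m,[[*(s["tcp_pos"][:2]+55*yh),58]])[0]; print(P)
x,y=(P-[48,36]).astype(int); cv2.imwrite("pics/w4.png",cv2.resize(im[y:y+72,x:x+96],(768,576),interpolation=cv2.INTER_CUBIC)); print(x,y,bot.get_state()["t"])
E
```

```text
ring [558.7526257  69.796565 ] dot [627.01108545  73.49550101] orange [561.24953707  12.56871496] rem x,y 68.35656311940124 0.528898705020129
pinch at [561.30371007  14.85576078]
hit False
[561.66858478  14.84066619] 0.2555691398940824 [-0.27213039  0.00942918  2.29091856]
dx 67.99278126032395 68.35656311940124
hit False
[629.72842657  17.99249509  90.33594854] [-1.30685555 -0.26784067  6.18279872] 0.2512157865970569
[263.72962093 128.5658657 ]
215 92 26.4583
```

View pics/w4.png

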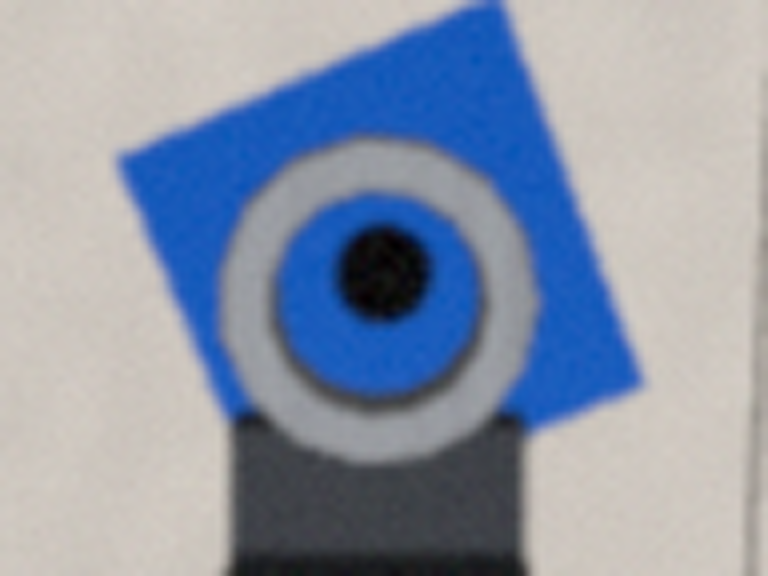

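The ring centre is at crop (379,299.5) and the dot at (383,274). I'll correct for the height difference to get the true offset.

```bash
python3 - <<'E'
from h import *
yaw=.0464; xh=np.array([np.cos(yaw),np.sin(yaw)]); yh=np.array([-np.sin(yaw),np.cos(yaw)])
m=imaging.camera_model("wrist"); c=lambda p:(np.atleast_2d(p)+.5)/8-.5+[215,92]
ring=back(m,c((379,299.5)),58)[0,:2]; dot=back(m,c((383,274)),28)[0,:2]
print(ring,dot,"err jig x,y",(dot-ring)@xh,(dot-ring)@yh, m["position"])
# independent: top camera crop
mt=imaging.camera_model("top"); im=imaging.capture("top"); cv2.imwrite("pics/t2.png",im)
P=proj(mt,[[*ring,58],[*dot,28]]); print(P)
E
```

```text
[625.38992587  72.52128722] [625.858506    73.43815218] err jig x,y 0.5106030756581091 0.8941438416616361 [624.28672311  91.85530086 327.05781734]
[[243.47549377 174.50831716]
 [243.69828753 175.62549886]]
```

The residual is 0.5 mm in jig x and 0.9 mm in jig y, against 6 mm of slack and about 2 mm of calibration accuracy. No correction is needed. I'll retreat and do a final check from the top.

```bash
python3 - <<'E'
from h import *
p=bot.get_state()["tcp_pos"]; bot.movel([*p[:2],240])
bot.move_j([1.039,.326,-.193,1.052,0,1.437]); bot.dwell(.3)
a=cv2.imread("pics/top0.png"); im=imaging.capture("top"); cv2.imwrite("pics/t3.png",im)
A=im[110:300,80:440]; cv2.imwrite("pics/t3c.png",cv2.resize(A,(800,422),interpolation=cv2.INTER_CUBIC))
d=cv2.absdiff(a,im).max(2)
for n,(x0,y0,x1,y1) in dict(box=(133,152,175,200),roll=(82,188,130,234),measure=(400,182,436,220)).items(): print(n,"changed px",(d[y0:y1,x0:x1]>25).sum())
print(bot.get_state()["t"],bot.get_state()["contact_force"])
E
```

```text
box changed px 0
roll changed px 0
measure changed px 0
29.6667 [ 0.4177298  -0.03127832  0.7594503 ]
```

View pics/t3c.png

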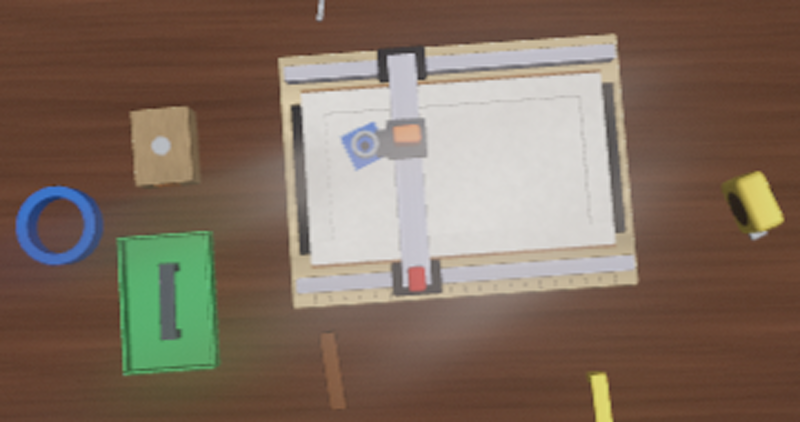

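The final top view shows the ring around the dot at (365,144), the pull in the tray at (170,300), and the bystander objects unchanged. I'm handing the job in.

```bash
python3 -c "
from bench import bot
bot.sign_off()"
```

```text
the job is handed in; nothing more can be done
```

The job is done and handed in at about 30 s of the 67 s allowed. The dark pull stands in the green tray. I slid the bridge about 201 mm by its red grip and the guide about 68 mm by its orange grip, then let go of both.

**Ring over dot:** The last wrist-camera measurement, taken after release, put the ring within about 1 mm of the dot's centre (0.5 mm in jig x, 0.9 mm in jig y). The whole dot showed inside the hole. The calibration is only good to about 2 mm, so I left that offset uncorrected.

**Other checks:** The final top picture shows the pull in the tray and the ring around the dot. No pixels changed beyond noise around the screw box, tape roll and tape measure. The arm is back at its start pose, touching nothing, and no check failed or disagreed. The tool-force readings I took were all low (under about 8 N), but I did not monitor peak forces or joint speeds.

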